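Check the caps and put the supplies back in the tray

TASK

The bottle, the jar and the tub on the copy-room counter go back into the supply tray, one standing upright in each bay, any bay. Some of their screw caps may be loose: tug each cap upwards a little, and screw down clockwise any that gives until it no longer does, before lifting that container clear of the counter. Carry each container by its cap, not by its body, keep it from tipping over, and leave the other things on the counter where they are.

Things in the scene. Friction and masses are not known exactly. Their poses are not given: they have to be found in the camera images.
- bottle: tall round white bottle with a black ribbed screw cap: body 52 mm across and 84 mm high below the shoulder, cap 34 mm across and 24 mm high from 98 to 122 mm; about 220 to 350 g in all. Origin: centre of its underside, z up along the axis. Round, so any yaw of grasp serves.
- bottle_grip (a point): point on the bottle's axis, 3 mm below the cap's top, 119 mm above the underside: the TCP goes here to grip the cap from above (it does not rise with the cap). A loose cap, turned clockwise seen from above while sitting down, locks after at most 1.3 rad; it turns lightly (under 0.02 N m); beyond that the bottle turns along, harmlessly. The cap never comes off
- bottle_lift (a joint): how far the bottle's cap has risen on its neck, m. 0 for any untouched cap, loose or tight. Pulled up, a tight cap takes the bottle with it and stays under 1 mm; a loose one rises by 4 mm (1 to 3 mm if it is only just short of tight) before the bottle follows, and sits down again when lowered.
- jar: clear round jar with a pale label band with a black ribbed screw cap: body 62 mm across and 56 mm high below the shoulder, cap 52 mm across and 24 mm high from 63 to 87 mm; about 270 to 440 g in all. Origin: centre of its underside, z up along the axis. Round, so any yaw of grasp serves.
- jar_grip (a point): point on the jar's axis, 3 mm below the cap's top, 84 mm above the underside: the TCP goes here to grip the cap from above (it does not rise with the cap). A loose cap, turned clockwise seen from above while sitting down, locks after at most 1.3 rad; it turns lightly (under 0.02 N m); beyond that the jar turns along, harmlessly. The cap never comes off
- jar_lift (a joint): how far the jar's cap has risen on its neck, m. 0 for any untouched cap, loose or tight. Pulled up, a tight cap takes the jar with it and stays under 1 mm; a loose one rises by 4 mm (1 to 3 mm if it is only just short of tight) before the jar follows, and sits down again when lowered.
- tub: low round grey tub with a black ribbed screw cap: body 68 mm across and 40 mm high below the shoulder, cap 60 mm across and 24 mm high from 46 to 70 mm; about 240 to 390 g in all. Origin: centre of its underside, z up along the axis. Round, so any yaw of grasp serves.
- tub_grip (a point): point on the tub's axis, 3 mm below the cap's top, 67 mm above the underside: the TCP goes here to grip the cap from above (it does not rise with the cap). A loose cap, turned clockwise seen from above while sitting down, locks after at most 1.3 rad; it turns lightly (under 0.02 N m); beyond that the tub turns along, harmlessly. The cap never comes off
- tub_lift (a joint): how far the tub's cap has risen on its neck, m. 0 for any untouched cap, loose or tight. Pulled up, a tight cap takes the tub with it and stays under 1 mm; a loose one rises by 4 mm (1 to 3 mm if it is only just short of tight) before the tub follows, and sits down again when lowered.
- tray: dark metal supply tray, fixed: 256 mm (its x) by 88 mm (its y), walls 40 mm high and 4 mm thick, floor 4 mm thick, with two cross walls making a row of three bays 80 to 81 mm square. Origin: centre of its underside, z up.
- bay0 (a point): centre of a bay's floor, at x = -84 mm in the tray, 4 mm above the counter; axes as the tray's
- bay1 (a point): centre of a bay's floor, at x = 0 mm in the tray, 4 mm above the counter; axes as the tray's
- bay2 (a point): centre of a bay's floor, at x = 84 mm in the tray, 4 mm above the counter; axes as the tray's
- pen_cup: black pen cup, 76 mm across, 95 mm high, with fixed pens standing up to 145 mm. Loose; origin: centre of its underside.
- tape_roll: roll of tape lying flat, 88 mm across, 25 mm high. Loose; origin: centre of its underside.
- note_block: block of note paper, 62 x 62 x 30 mm. Loose; origin: centre of its underside.
- clip_dish: white dish of clips, 72 mm across, 32 mm high. Loose; origin: centre of its underside.
- stapler: small black stapler, 86 x 30 mm, about 42 mm high. Loose; origin: centre of its underside.
- sharpener: grey pencil sharpener box, 62 x 46 x 51 mm. Loose; origin: centre of its underside.
- stamp: black and grey self-inking stamp, 56 x 36 mm, 84 mm high. Loose; origin: centre of its underside.

How it is judged:
By the outcome, as a careful person would: the job done as asked, in the order asked, and still so for the second after the job is handed in, with the robot touching nothing.
It also fails if it takes over 72 s, if anything falls off the work surface, if the arm or the gripper's body presses on something with over 40 N, if the wrist force passes 120 N, or if a joint passes its speed limit or range.

ROBOT

A 6-joint arm with a two-finger parallel gripper is mounted at the origin on the work surface. World frame = base frame: x ahead of the robot, y to its left, z up, the work surface at z = 0. Lengths are in mm, angles in rad, forces in N, time in s.
With the tool pointing down it reaches from about 300 to 875 mm from the base axis. Payload 6.4 kg.
Tool frame: the origin (TCP) lies between the finger pads, 19 mm behind the fingertips; this is the grasp point; z points along the fingers, y is the line along which they close (so a half turn about z gives the same grasp; the last joint's range is limited). The gripper opens to 88 mm and grips with 3 to 60 N. Pads are 18 mm wide; open, the fingers measure 123 mm over their backs; the gripper's body (75 mm by 187 mm) begins 45 mm behind the grasp point.
Start: joints at [-1.54, 0.181, 1.607, -0, 1.354, -0.206], TCP at [134.906, -558.965, 257.414] pointing down, gripper open.
Joint ranges: [-2.99, 2.99], [-0.89, 2.07], [0.3, 2.58], [-1.14, 4.28], [0, 2.63], [-3.12, 3.12]. Speed limits (rad/s): [2.57, 2.57, 3.01, 3.14, 3.14, 3.14].

INTERFACE

Orientations are given as a 3x3 rotation matrix whose columns are the frame's x, y, z axes.
In Python, from cell import state, viewer, ticket gives the robot as it stands.
- The arm moves only by the tool carry_out, never from a script. Its argument "increments" is one flat list of numbers, 4 for each row, row after row: the shift along the tool's x, y, z in m, then the turn about the tool's z in degrees. A call has 1 to 8 rows; each row shifts and turns the commanded pose from where the row before left it, along the tool's axes as they then stand; what a row does not reach is not made up. A row lasts 1/12 s, in which the tool goes at most 41.7 mm and 7.16 degrees, less where a joint would pass 70% of its speed; a pose out of reach is approached as far as the arm can. A call is refused whole if a number of a shift passes 0.0417 or a number of a turn 7.16, either way. A call with a gripper value outside its range is refused whole. "gripper" is the closure, from 0 (fully open) to 1 (shut), set as the call begins (left out, the last holds). The fingers move at their own pace and stop on an object; "grip_force" is the grip in N (left out, the last holds). Time passes only in rows, so rows that do not move let the fingers close. It gives the time, the measured TCP pose, the force, the opening and the grip force at its end, in the units of the state.
- state(): the state, without advancing time (a new reading comes with each control period).
- viewer.capture(name): name is "side" or "top"; returns (picture, depth): 480x640x3 uint8, red, green, blue; 480x640 float32, mm along the optical axis (not along the pixel's ray), 0 where there is no reading.
- viewer.camera_model(name): a dict with "mtx" (3x3 intrinsics, pixels), "pose" (4x4, takes a point from camera to world coordinates). Camera axes: x right, y up, looking along -z (the intrinsics and any distortion apply to the point x, -y, -z); pixel columns grow to the right and rows downward; lengths in mm; the calibration is good to about 2 mm. A picture is of the moment at which its call begins. camera_model takes no time and is no camera call.
- ticket.job_done(): hands the job in; it is judged then, once.
The state is a dict: "time": time; "q": joint angles; "joint_vel": joint speeds; "joint_torque": joint torques, N m; "position": TCP position; "tool_rot": TCP orientation; "wrist_force": force on the tool from outside, world axes, zero at the start; "ft_torque": the same for the moment, N m; "finger_gap": opening from 0.0 (shut) to 1.0 (fully open); "finger_force": force on a finger pad.
Only numpy, scipy, OpenCV 4.12 (cv2) and the standard library are available. Lean on these libraries where they do the work, as an engineer would, in place of code of your own. Each camera call takes 0.05 s, during which the arm holds its last target. There are 200 camera calls.

## Working session

There is one attempt and no reset: what is moved stays moved. The work goes in short steps, Python scripts to look and compute and a tool call to move; the robot and the scene stay as the last step left them, time stands still between calls to the robot, and variables do not carry over. Pictures are saved under pics/ and viewed, at most 10 in all, crops included, and the job is handed in when it is done.

Besides the shell and the picture viewer there is one more tool, called after "Emit:" as name(argument=value, ...) on one line, values as JSON. carry_out: Moves the arm, as the interface text tells. Its arguments: {"type":"object","properties":{"increments":{"type":"array"},"gripper":{"type":"number"},"grip_force":{"type":"number"}},"required":["increments"]}

```bash
ls; mkdir -p pics
python3 - <<'E'
from cell import state, viewer, ticket
import cv2,numpy as np
s=state(); print(s)
for n in ("top","side"):
    p,d=viewer.capture(n); cv2.imwrite(f"pics/{n}0.png",p[:,:,::-1]); np.save(f"pics/{n}0.npy",d)
    m=viewer.camera_model(n); print(n,m)
E
```

```text
pics
{'time': 0.0, 'q': array([-1.54031925e+00,  1.81529467e-01,  1.60800884e+00,  9.28489951e-07,
        1.35379965e+00, -2.06271875e-01]), 'joint_vel': array([ 0.00098414, -0.00037689, -0.00128113,  0.00019622, -0.00012182,
       -0.00036514]), 'joint_torque': array([ 3.09940597e-04, -4.33869839e+01, -3.41841817e+01,  7.02644046e-02,
        3.84082866e-02, -1.53351612e-04]), 'position': array([ 134.87972362, -558.43474247,  256.51622092]), 'tool_rot': array([[ 9.72105681e-01,  2.34543265e-01, -5.22770433e-05],
       [ 2.34542997e-01, -9.72104181e-01,  1.74451508e-03],
       [ 3.58345531e-04, -1.70811424e-03, -9.99998477e-01]]), 'wrist_force': array([-0.45220297,  0.81136628,  0.60478771]), 'ft_torque': array([-0.03562005,  0.02335677,  0.01181244]), 'finger_force': 0.0, 'finger_gap': 0.9986583422004249}
top {'mtx': array([[578.40973162,   0.        , 319.18909194],
       [  0.        , 578.40973162, 233.86597004],
       [  0.        ,   0.        ,   1.        ]]), 'pose': array([[-1.71976794e-02,  9.93845746e-01, -1.09429762e-01,
         4.14095583e+02],
       [-9.99844598e-01, -1.66700145e-02,  5.73503777e-03,
         2.33796190e+01],
       [ 3.87554717e-03,  1.09511385e-01,  9.93977986e-01,
         1.14832021e+03],
       [ 0.00000000e+00,  0.00000000e+00,  0.00000000e+00,
         1.00000000e+00]])}
side {'mtx': array([[586.72810859,   0.        , 330.62629362],
       [  0.        , 586.72810859, 242.18029042],
       [  0.        ,   0.        ,   1.        ]]), 'pose': array([[-9.95708749e-01,  7.24973778e-02, -5.75171024e-02,
         5.06491407e+02],
       [-9.18033120e-02, -6.95414660e-01,  7.12720564e-01,
         7.65941747e+02],
       [ 1.16721358e-02,  7.14942362e-01,  6.99085960e-01,
         8.23005252e+02],
       [ 0.00000000e+00,  0.00000000e+00,  0.00000000e+00,
         1.00000000e+00]])}
```

View pics/top0.png

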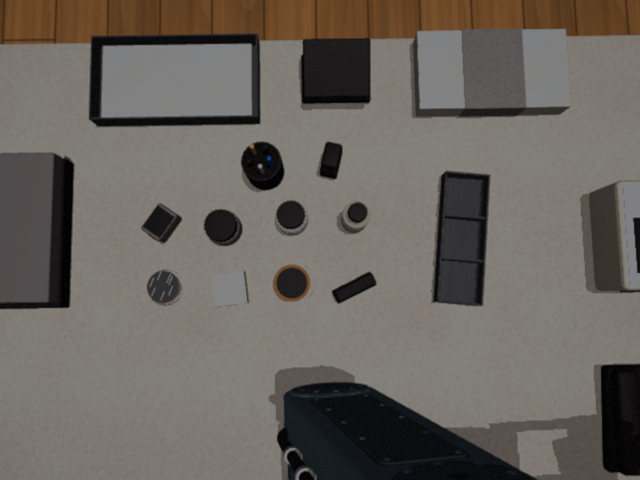

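View pics/side0.png

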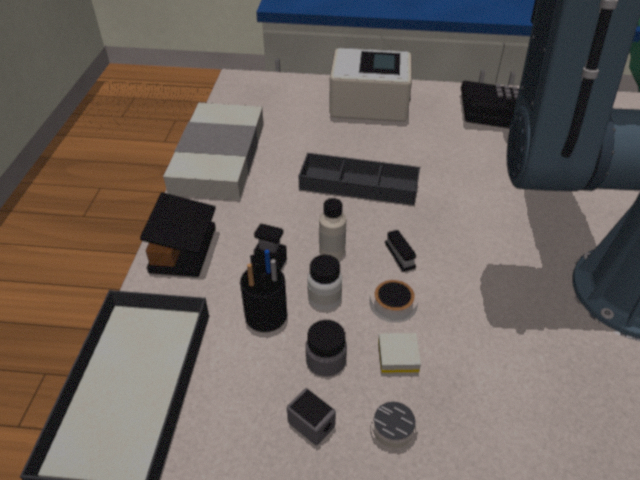

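The top view shows the tub at (222,227), jar (291,217), bottle (356,213) and tray (461,238). The pen cup is at (263,162), the stamp at (332,160) and the stapler at (355,287). The side view agrees.

```bash
cat > h.py <<'E'
from cell import state, viewer, ticket
import cv2,numpy as np
def world(n,d):
    m=viewer.camera_model(n);K=m["mtx"];v,u=np.mgrid[:480,:640]
    P=np.stack([(u-K[0,2])/K[0,0]*d,-(v-K[1,2])/K[1,1]*d,-d],-1)
    return P@m["pose"][:3,:3].T+m["pose"][:3,3]
def cap(n,W,d,xy,z,r,tol=6):
    k=(np.hypot(W[...,0]-xy[0],W[...,1]-xy[1])<45)&(abs(W[...,2]-z)<tol)&(d>0)
    p=W[k]; 
    if len(p)<10: return None
    c,R=cv2.minEnclosingCircle(p[:,:2].astype(np.float32))
    return np.round([*c,R,np.median(p[:,2]),*p[:,:2].mean(0),len(p)],1)
E
python3 - <<'E'
from h import *
C={"tub":((222,227),70,30),"jar":((291,217),87,26),"bottle":((356,213),122,17)}
D={n:np.load(f"pics/{n}0.npy") for n in("top","side")};W={n:world(n,D[n]) for n in D}
t=W["top"]
for k,((u,v),z,r) in C.items():
    xy=t[v,u,:2]; print(k,np.round(t[v,u],1))
    for n in W: print("  ",n,cap(n,W[n],D[n],xy,z,r))
for k,(u,v) in dict(pen=(263,162),stamp=(332,160),stapler=(355,287),tape=(291,283),note=(230,288),sharp=(161,222),clip=(163,287),table=(400,330)).items(): print(k,np.round(t[v,u],0))
for n in W:
    w=W[n]
    k=(w[...,2]>34)&(w[...,2]<46)&(w[...,1]<-150)&(w[...,1]>-320)&(w[...,0]>250)&(w[...,0]<600)&(D[n]>0)
    k=cv2.morphologyEx(k.astype(np.uint8),cv2.MORPH_CLOSE,np.ones((3,3)))
    nn,l,st,_=cv2.connectedComponentsWithStats(k); i=1+st[1:,4].argmax()
    p=w[(l==i)&(w[...,2]>34)]
    print(n,cv2.minAreaRect(p[:,:2].astype(np.float32)),np.median(p[:,2]),len(p))
E
```

```text
tub [548.3 198.6  74.5]
   top [554.3 203.5  30.9  70.6 554.  203.2 809. ]
   side [557.1 206.7  31.4  69.7 556.8 208.5 982. ]
jar [563.3  68.9  86.4]
   top [570.   69.7  26.8  87.4 569.7  69.8 622. ]
   side [572.1  72.   28.8  86.7 572.4  75.2 584. ]
bottle [563.5 -49.1 122.7]
   top [567.  -52.3  18.  122.5 566.8 -52.1 295. ]
   side [570.2 -50.8  19.2 121.7 570.  -47.  225. ]
pen [665. 119.  98.]
stamp [670.  -9.  85.]
stapler [433. -50.  40.]
tape [443.  73.  22.]
note [435. 190.  30.]
sharp [563. 319.  52.]
clip [440. 320.  27.]
table [ 348. -138.    1.]
top ((506.713623046875, -144.76834106445312), (324.0488586425781, 205.9116973876953), 86.41325378417969) 39.63159705767157 804
side ((491.8121643066406, 226.60650634765625), (200.67002868652344, 1078.1336669921875), 0.8280447721481323) 37.91833679088825 666
```

Run:
```python
from h import *
for n,(u0,v0,u1,v1) in dict(top=(428,162,500,315),side=(292,145,428,208)).items():
    d=np.load(f"pics/{n}0.npy");w=world(n,d);s=np.zeros(d.shape,bool);s[v0:v1,u0:u1]=1
    p=w[s&(w[...,2]>30)&(w[...,2]<48)]; q=p[p[:,2]>37]
    print(n,len(p),np.percentile(p[:,2],[5,50,95]),cv2.minAreaRect(q[:,:2].astype(np.float32)))
    g=cv2.imread(f"pics/{n}0.png",0)
    k=(s&(g<75)).astype(np.uint8); c=max(cv2.findContours(k,0,2)[0],key=cv2.contourArea)
    r=cv2.minAreaRect(c);print(r)
    if n=="top":
        m=viewer.camera_model(n);K=m["mtx"]
        f=[w[v,u] for u,v in((464,192),(461,237),(458,281))];print(np.round(f,1))
```

```text
top 1263 [31.64812276 39.03853675 43.70424509] ((526.0256958007812, -261.3437194824219), (89.71549987792969, 256.11346435546875), 83.95875549316406)
((461.25286865234375, 238.080810546875), (50.34693908691406, 132.1768035888672), 3.6913859844207764)
[[ 619.5 -275.1    5.6]
 [ 529.  -265.2    4.8]
 [ 441.8 -255.3    5.5]]
side 1231 [30.83198082 36.42831326 41.52112425] ((528.9312744140625, -258.8684387207031), (96.17430877685547, 255.705078125), 84.12431335449219)
((358.12939453125, 178.56971740722656), (118.21085357666016, 38.32725143432617), 7.275004863739014)
```

Tray size matches (256 × 90): centre ≈ (527, −260.5), long axis about −6° from world x. The caps agree in both views. Next I move over the bottle.

Emit:
carry_out(increments=[0.0225, -0.0163, 0.002, 0, 0.0225, -0.0163, 0.002, 0, 0.0225, -0.0163, 0.002, 0, 0.0225, -0.0163, 0.002, 0, 0.0225, -0.0163, 0.002, 0, 0.0225, -0.0163, 0.002, 0, 0.0225, -0.0163, 0.002, 0, 0.0225, -0.0163, 0.002, 0], gripper=0)

```text
time: 0.77
position: [279.9, -388.6, 241.0]
tool_rot: [[0.972, 0.234, -0.0], [0.234, -0.972, 0.001], [-0.0, -0.001, -1.0]]
wrist_force: [0.5, 0.1, -0.4]
finger_gap: 1.001
finger_force: 0.0
```

Emit:
carry_out(increments=[0.0225, -0.0163, 0.002, 0, 0.0225, -0.0163, 0.002, 0, 0.0225, -0.0163, 0.002, 0, 0.0225, -0.0163, 0.002, 0, 0.0225, -0.0163, 0.002, 0, 0.0225, -0.0163, 0.002, 0, 0.0225, -0.0163, 0.002, 0, 0.0225, -0.0163, 0.002, 0])

```text
time: 1.43
position: [424.2, -219.6, 225.1]
tool_rot: [[0.972, 0.235, -0.0], [0.235, -0.972, 0.0], [-0.0, -0.0, -1.0]]
wrist_force: [0.8, 0.3, 0.0]
finger_gap: 1.003
finger_force: 0.0
```

Emit:
carry_out(increments=[0.0225, -0.0163, 0, 0, 0.0225, -0.0163, 0, 0, 0.0225, -0.0163, 0, 0, 0.0225, -0.0163, 0, 0, 0.0225, -0.0163, 0, 0, 0.0225, -0.0163, 0, 0, 0.0225, -0.0163, 0, 0, 0.0225, -0.0163, 0, 0])

```text
time: 2.1
position: [568.5, -50.6, 225.0]
tool_rot: [[0.972, 0.235, -0.001], [0.235, -0.972, 0.0], [-0.001, -0.0, -1.0]]
wrist_force: [0.1, -0.2, -0.5]
finger_gap: 0.995
finger_force: 0.0
```

Emit:
carry_out(increments=[0, 0, 0, -6.8, 0, 0, 0, -6.8, 0, 0, 0, -6.8, 0, 0, 0, -6.8, 0, 0, 0, -6.8, 0, 0, 0, -6.8, 0, 0, 0, -6.8, 0, 0, 0, -6.8])

```text
time: 2.77
position: [567.8, -51.9, 224.9]
tool_rot: [[0.37, 0.929, -0.001], [0.929, -0.37, 0.0], [-0.0, -0.001, -1.0]]
wrist_force: [0.2, -1.3, 0.1]
finger_gap: 1.003
finger_force: 0.0
```

Emit:
carry_out(increments=[0, 0, 0, -6.8, 0, 0, 0, 0, 0, 0, 0, 0])

```text
time: 3.02
position: [567.9, -51.9, 225.0]
tool_rot: [[0.266, 0.964, -0.001], [0.964, -0.266, 0.0], [0.0, -0.001, -1.0]]
wrist_force: [-0.1, 0.1, 0.3]
finger_gap: 0.998
finger_force: 0.0
```

Emit:
carry_out(increments=[0, 0, 0.02, 0, 0, 0, 0.02, 0, 0, 0, 0.02, 0, 0, 0, 0.02, 0, 0, 0, 0.016, 0, 0, 0, 0.01, 0, 0, 0, 0, 0, 0, 0, 0, 0])

```text
time: 3.68
position: [567.9, -52.0, 119.3]
tool_rot: [[0.264, 0.964, -0.001], [0.964, -0.264, 0.0], [0.0, -0.001, -1.0]]
wrist_force: [0.5, -0.9, 0.1]
finger_gap: 0.999
finger_force: 0.0
```

Emit:
carry_out(increments=[0, 0, 0, 0, 0, 0, 0, 0, 0, 0, 0, 0, 0, 0, 0, 0, 0, 0, 0, 0, 0, 0, 0, 0, 0, 0, 0, 0, 0, 0, 0, 0], gripper=1, grip_force=25)

```text
time: 4.35
position: [568.1, -52.0, 119.5]
tool_rot: [[0.263, 0.965, 0.0], [0.965, -0.263, -0.0], [0.0, 0.0, -1.0]]
wrist_force: [-0.1, 0.1, 0.4]
finger_gap: 0.426
finger_force: 0.0
```

Emit:
carry_out(increments=[0, 0, 0, 0, 0, 0, 0, 0, 0, 0, 0, 0, 0, 0, 0, 0, 0, 0, 0, 0, 0, 0, 0, 0, 0, 0, 0, 0, 0, 0, 0, 0])

```text
time: 5.02
position: [568.1, -52.0, 119.4]
tool_rot: [[0.263, 0.965, 0.0], [0.965, -0.263, -0.0], [-0.0, 0.0, -1.0]]
wrist_force: [0.2, -0.1, -0.3]
finger_gap: 0.381
finger_force: 25.0
```

Emit:
carry_out(increments=[0, 0, -0.001, 0, 0, 0, 0, 0, 0, 0, 0, 0, 0, 0, 0, 0])

```text
time: 5.35
position: [568.1, -52.0, 120.4]
tool_rot: [[0.263, 0.965, 0.0], [0.965, -0.263, -0.0], [0.0, 0.0, -1.0]]
wrist_force: [1.4, -0.7, -1.3]
finger_gap: 0.378
finger_force: 25.0
```

Emit:
carry_out(increments=[0, 0, -0.001, 0, 0, 0, 0, 0, 0, 0, 0, 0, 0, 0, 0, 0])

```text
time: 5.68
position: [568.1, -52.0, 121.4]
tool_rot: [[0.263, 0.965, 0.0], [0.965, -0.263, 0.0], [0.0, 0.0, -1.0]]
wrist_force: [0.6, 0.4, 0.6]
finger_gap: 0.38
finger_force: 25.0
```

Emit:
carry_out(increments=[0, 0, -0.001, 0, 0, 0, 0, 0, 0, 0, 0, 0, 0, 0, 0, 0])

```text
time: 6.02
position: [568.1, -52.0, 122.4]
tool_rot: [[0.263, 0.965, 0.0], [0.965, -0.263, -0.0], [-0.0, 0.0, -1.0]]
wrist_force: [0.4, 0.2, -0.4]
finger_gap: 0.379
finger_force: 25.0
```

Run:
```python
from h import *
f=[state()["wrist_force"]]
p,d=viewer.capture("side");cv2.imwrite("pics/side1.png",p[:,:,::-1]);np.save("pics/side1.npy",d)
for _ in range(4):viewer.capture("side");f.append(state()["wrist_force"])
print(np.round(f,1),state()["position"])
```

```text
[[ 0.4  0.2 -0.4]
 [ 1.5 -0.6 -0.3]
 [ 0.7 -0.6 -0.5]
 [ 1.1 -0.1 -0.3]
 [ 0.9  0.3  0. ]] [568.06417985 -51.98650153 122.39066888]
```

At 3 mm the wrist carries almost no load, so the bottle's cap is loose. I'll seat it and screw it down.

Emit:
carry_out(increments=[0, 0, 0.0015, 0, 0, 0, 0.0015, 0, 0, 0, 0, 0, 0, 0, 0, 0])

```text
time: 6.6
position: [568.1, -52.0, 119.4]
tool_rot: [[0.263, 0.965, 0.0], [0.965, -0.263, -0.0], [0.0, 0.0, -1.0]]
wrist_force: [1.6, 0.5, 0.4]
finger_gap: 0.379
finger_force: 25.0
```

Emit:
carry_out(increments=[0, 0, 0, 6.7, 0, 0, 0, 6.7, 0, 0, 0, 6.7, 0, 0, 0, 6.7, 0, 0, 0, 6.7, 0, 0, 0, 6.7, 0, 0, 0, 6.7, 0, 0, 0, 6.7])

```text
time: 7.27
position: [567.7, -51.5, 119.4]
tool_rot: [[0.935, 0.356, -0.001], [0.356, -0.935, 0.001], [-0.001, -0.001, -1.0]]
wrist_force: [-0.9, 2.0, 3.5]
finger_gap: 0.377
finger_force: 25.0
```

Emit:
carry_out(increments=[0, 0, 0, 6.7, 0, 0, 0, 6.7, 0, 0, 0, 6.7, 0, 0, 0, 6.7, 0, 0, 0, 0, 0, 0, 0, 0])

```text
time: 7.77
position: [567.9, -51.8, 119.4]
tool_rot: [[0.996, -0.095, -0.0], [-0.095, -0.996, 0.0], [-0.0, -0.0, -1.0]]
wrist_force: [0.0, 1.5, 1.4]
finger_gap: 0.382
finger_force: 25.0
```

Emit:
carry_out(increments=[0, 0, -0.001, 0, 0, 0, 0, 0, 0, 0, 0, 0, 0, 0, 0, 0])

```text
time: 8.1
position: [567.7, -51.9, 120.0]
tool_rot: [[0.995, -0.097, -0.001], [-0.097, -0.995, 0.0], [-0.001, -0.0, -1.0]]
wrist_force: [-1.0, 0.0, -2.6]
finger_gap: 0.376
finger_force: 25.0
```

Emit:
carry_out(increments=[0, 0, -0.001, 0, 0, 0, 0, 0, 0, 0, 0, 0, 0, 0, 0, 0])

```text
time: 8.43
position: [568.0, -52.0, 121.4]
tool_rot: [[0.995, -0.098, -0.0], [-0.098, -0.995, 0.0], [-0.0, -0.0, -1.0]]
wrist_force: [0.3, -0.5, -2.0]
finger_gap: 0.382
finger_force: 25.0
```

Run:
```python
from h import *
f=[]
for _ in range(5):viewer.capture("side");f.append(state()["wrist_force"])
print(np.round(f,1),state()["position"])
```

```text
[[-0.  -0.7 -3. ]
 [ 0.1  0.2 -2.7]
 [ 0.7  0.1 -3.4]
 [-0.1  0.7 -3.6]
 [ 0.2  1.5 -3.1]] [568.061001   -52.02092458 121.4108003 ]
```

Now the full weight (~3.1 N) shows at once, so the cap is tight. I'm carrying the bottle to the far bay.

Emit:
carry_out(increments=[0, 0, -0.005, 0, 0, 0, -0.01, 0, 0, 0, -0.015, 0, 0, 0, -0.015, 0, 0, 0, -0.015, 0, 0, 0, -0.01, 0, 0, 0, 0, 0])

```text
time: 9.27
position: [569.8, -52.5, 194.9]
tool_rot: [[0.995, -0.098, 0.005], [-0.098, -0.995, -0.002], [0.006, 0.001, -1.0]]
wrist_force: [0.8, 0.1, -1.7]
finger_gap: 0.378
finger_force: 25.0
```

Emit:
carry_out(increments=[0.002, 0.008, 0, 0, 0.004, 0.013, 0, 0, 0.006, 0.02, 0, 0, 0.0065, 0.022, 0, 0, 0.0065, 0.022, 0, 0, 0.0065, 0.022, 0, 0, 0.0065, 0.022, 0, 0, 0.0065, 0.022, 0, 0])

```text
time: 9.93
position: [596.8, -208.9, 189.8]
tool_rot: [[0.995, -0.099, -0.002], [-0.099, -0.995, 0.001], [-0.002, -0.001, -1.0]]
wrist_force: [-0.2, -0.6, -1.9]
finger_gap: 0.374
finger_force: 25.0
```

Emit:
carry_out(increments=[0.0065, 0.022, 0, 0, 0.006, 0.019, 0, 0, 0.004, 0.013, 0, 0, 0.0025, 0.007, 0, 0, 0, 0, 0, 0, 0, 0, 0, 0, 0, 0, 0, 0])

```text
time: 10.52
position: [610.2, -268.1, 191.0]
tool_rot: [[0.995, -0.097, -0.001], [-0.097, -0.995, 0.001], [-0.001, -0.001, -1.0]]
wrist_force: [-0.4, 0.2, -3.1]
finger_gap: 0.382
finger_force: 25.0
```

Run:
```python
from h import *
for n in("top","side"):
    p,d=viewer.capture(n);cv2.imwrite(f"pics/{n}2.png",p[:,:,::-1]);np.save(f"pics/{n}2.npy",d)
cv2.imwrite("pics/side2c.png",cv2.resize(p[60:300,200:520][:,:,::-1],None,fx=2,fy=2))
print(state()["position"],state()["wrist_force"])
```

```text
[ 610.46382728 -267.99215991  191.40554916] [-0.44601587  0.29095244 -2.80794916]
```

View pics/side2c.png

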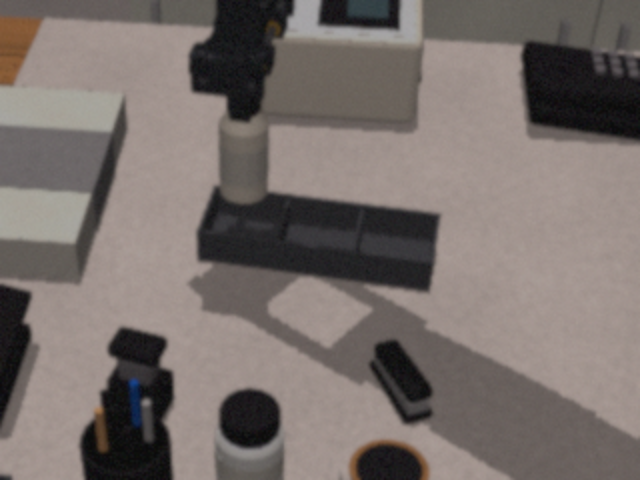

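The bottle hangs upright over the far (left) bay, at crop pixel (243,160). I'm lowering it and letting go.

Emit:
carry_out(increments=[0, 0, 0.01, 0, 0, 0, 0.015, 0, 0, 0, 0.015, 0, 0, 0, 0.012, 0, 0, 0, 0.008, 0, 0, 0, 0.005, 0, 0, 0, 0.002, 0, 0, 0, 0, 0])

```text
time: 11.28
position: [610.6, -269.1, 124.4]
tool_rot: [[0.995, -0.098, -0.0], [-0.098, -0.995, 0.0], [-0.0, -0.0, -1.0]]
wrist_force: [0.2, 0.4, -2.6]
finger_gap: 0.376
finger_force: 25.0
```

Emit:
carry_out(increments=[0, 0, 0.0006, 0, 0, 0, 0, 0, 0, 0, 0, 0, 0, 0, 0, 0])

```text
time: 11.62
position: [610.7, -269.4, 124.3]
tool_rot: [[0.995, -0.098, 0.001], [-0.098, -0.995, -0.0], [0.001, 0.0, -1.0]]
wrist_force: [-0.6, -0.4, -2.4]
finger_gap: 0.378
finger_force: 25.0
```

Emit:
carry_out(increments=[0, 0, 0, 0, 0, 0, 0, 0, 0, 0, 0, 0, 0, 0, 0, 0, 0, 0, 0, 0, 0, 0, 0, 0, 0, 0, 0, 0, 0, 0, 0, 0], gripper=0)

```text
time: 12.28
position: [610.5, -269.2, 123.8]
tool_rot: [[0.995, -0.098, 0.0], [-0.098, -0.995, 0.0], [0.0, -0.0, -1.0]]
wrist_force: [0.3, 0.1, -0.2]
finger_gap: 0.958
finger_force: 0.0
```

Emit:
carry_out(increments=[0, 0, -0.01, 0, 0, 0, -0.02, 0, 0, 0, -0.02, 0, 0, 0, -0.02, 0])

```text
time: 12.62
position: [610.4, -269.2, 195.2]
tool_rot: [[0.995, -0.098, -0.0], [-0.098, -0.995, 0.0], [-0.0, -0.0, -1.0]]
wrist_force: [-0.5, 0.2, 0.7]
finger_gap: 0.998
finger_force: 0.0
```

Emit:
carry_out(increments=[-0.006, -0.0278, 0, 0, -0.006, -0.0278, 0, 0, -0.006, -0.0278, 0, 0, -0.006, -0.0278, 0, 0, -0.006, -0.0278, 0, 0, -0.006, -0.0278, 0, 0, -0.006, -0.0278, 0, 0, -0.006, -0.0278, 0, 0])

```text
time: 13.28
position: [584.4, -41.9, 194.8]
tool_rot: [[0.995, -0.098, 0.001], [-0.098, -0.995, -0.0], [0.001, 0.0, -1.0]]
wrist_force: [0.7, 0.1, -0.6]
finger_gap: 0.999
finger_force: 0.0
```

Emit:
carry_out(increments=[-0.006, -0.0278, 0, 0, -0.006, -0.0278, 0, 0, -0.006, -0.0278, 0, 0, -0.006, -0.0278, 0, 0, 0, 0, 0, -6.5, 0, 0, 0, -6.5, 0, 0, 0, -6.5, 0, 0, 0, -6.5])

```text
time: 13.95
position: [571.7, 70.2, 194.8]
tool_rot: [[0.935, 0.354, 0.001], [0.354, -0.935, -0.0], [0.001, 0.0, -1.0]]
wrist_force: [0.4, -0.0, -0.7]
finger_gap: 1.004
finger_force: 0.0
```

Emit:
carry_out(increments=[0, 0, 0, -6.5, 0, 0, 0, -6.5, 0, 0, 0, -6.5, 0, 0, 0, -6.5, 0, 0, 0, -6.5, 0, 0, 0, -6.5, 0, 0, 0, 0, 0, 0, 0, 0])

```text
time: 14.62
position: [571.7, 69.8, 194.5]
tool_rot: [[0.512, 0.859, 0.001], [0.859, -0.512, -0.0], [0.0, 0.001, -1.0]]
wrist_force: [-0.1, 0.6, 0.3]
finger_gap: 1.002
finger_force: 0.0
```

Run:
```python
from h import *
for n in("top","side"):
    p,d=viewer.capture(n);np.save(f"pics/{n}3.npy",d);w=world(n,d)
    print(n,"bottle",cap(n,w,d,(610,-269),126,17),"tub",cap(n,w,d,(555,205),70,30),"jar",cap(n,w,d,(571,70),87,26))
    if n=="side": cv2.imwrite("pics/side3.png",p[:,:,::-1])
```

```text
top bottle [ 610.4 -270.7   18.1  126.8  609.9 -270.2  303. ] tub [558.2 228.5  13.3  71.2 558.4 230.6  26. ] jar [562.5  58.8  22.9  87.3 560.3  55.3 155. ]
side bottle None tub [556.7 206.3  31.5  69.6 556.9 208.5 987. ] jar [572.6  73.5  27.1  86.8 572.4  74.8 572. ]
```

View pics/side3.png

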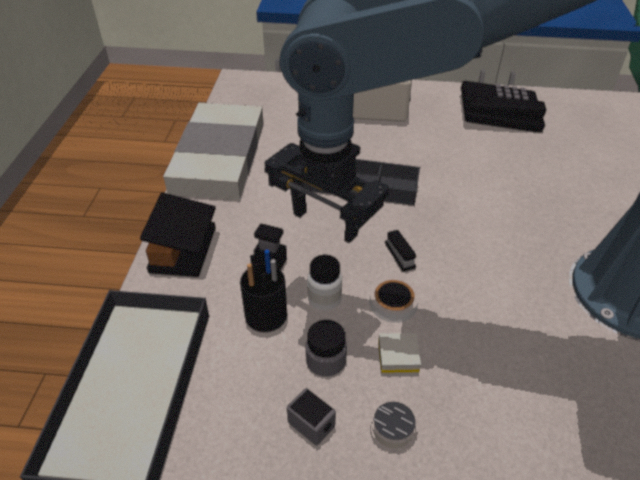

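The bottle stands in the far bay, with its cap top at 126.8 mm. The jar at (325,280) is clear below the gripper and the pens at (265,265) are off to its side. I'm descending on the jar.

Emit:
carry_out(increments=[0, 0, 0.02, 0, 0, 0, 0.02, 0, 0, 0, 0.02, 0, 0, 0, 0.02, 0, 0, 0, 0.018, 0, 0, 0, 0.012, 0, 0, 0, 0.0005, 0, 0, 0, 0, 0])

```text
time: 15.38
position: [571.3, 69.9, 83.0]
tool_rot: [[0.51, 0.86, -0.001], [0.86, -0.51, 0.0], [-0.0, -0.001, -1.0]]
wrist_force: [-0.4, -0.7, 0.0]
finger_gap: 1.004
finger_force: 0.0
```

Emit:
carry_out(increments=[0, 0, 0, 0, 0, 0, 0, 0, 0, 0, 0, 0, 0, 0, 0, 0, 0, 0, 0, 0, 0, 0, 0, 0, 0, 0, 0, 0, 0, 0, 0, 0], gripper=1, grip_force=25)

```text
time: 16.05
position: [571.5, 70.1, 83.6]
tool_rot: [[0.509, 0.86, -0.0], [0.86, -0.509, 0.0], [0.0, -0.0, -1.0]]
wrist_force: [-3.0, 1.5, 4.4]
finger_gap: 0.583
finger_force: 25.0
```

Emit:
carry_out(increments=[0, 0, 0, 0, 0, 0, 0, 0, 0, 0, 0, 0, 0, 0, 0, 0])

```text
time: 16.38
position: [571.5, 70.0, 83.6]
tool_rot: [[0.509, 0.861, -0.0], [0.861, -0.509, 0.0], [0.0, -0.0, -1.0]]
wrist_force: [-3.6, 2.7, 5.1]
finger_gap: 0.584
finger_force: 25.0
```

Emit:
carry_out(increments=[0, 0, -0.001, 0, 0, 0, 0, 0, 0, 0, 0, 0, 0, 0, 0, 0])

```text
time: 16.72
position: [571.4, 69.9, 84.0]
tool_rot: [[0.51, 0.86, -0.0], [0.86, -0.51, 0.0], [-0.0, -0.0, -1.0]]
wrist_force: [-1.1, 1.4, 0.7]
finger_gap: 0.582
finger_force: 25.0
```

Emit:
carry_out(increments=[0, 0, -0.001, 0, 0, 0, 0, 0, 0, 0, 0, 0, 0, 0, 0, 0])

```text
time: 17.05
position: [571.5, 69.9, 85.2]
tool_rot: [[0.51, 0.86, -0.0], [0.86, -0.51, 0.0], [-0.0, -0.0, -1.0]]
wrist_force: [-0.9, 1.4, 0.2]
finger_gap: 0.586
finger_force: 25.0
```

Run:
```python
from h import *
f=[]
for _ in range(5):viewer.capture("side");f.append(state()["wrist_force"])
print(np.round(f,1),state()["position"])
```

```text
[[-0.8  1.9 -0.6]
 [-0.8  0.7  0.6]
 [-1.3  1.4  0.6]
 [-1.9  0.2  0.6]
 [-1.4  0.3 -0.5]] [571.44835144  69.86051424  85.23834193]
```

Emit:
carry_out(increments=[0, 0, -0.001, 0, 0, 0, 0, 0, 0, 0, 0, 0, 0, 0, 0, 0])

```text
time: 17.63
position: [571.5, 69.8, 86.3]
tool_rot: [[0.509, 0.86, 0.0], [0.86, -0.509, -0.0], [-0.0, 0.0, -1.0]]
wrist_force: [-1.7, 1.2, -0.3]
finger_gap: 0.58
finger_force: 25.0
```

Run:
```python
from h import *
f=[]
for _ in range(5):viewer.capture("side");f.append(state()["wrist_force"])
print(np.round(f,1),state()["position"])
```

```text
[[-1.3  1.2 -1. ]
 [-0.7  1.5 -0.5]
 [-1.5  0.3  0.8]
 [-0.9  1.3 -0.7]
 [-1.9  0.5  0.7]] [571.51384365  69.8338423   86.28643521]
```

The jar's cap is loose too. I'll seat it and screw it down.

Emit:
carry_out(increments=[0, 0, 0.0015, 0, 0, 0, 0.0012, 0, 0, 0, 0, 0, 0, 0, 0, 0])

```text
time: 18.22
position: [571.6, 69.8, 83.7]
tool_rot: [[0.509, 0.86, 0.0], [0.86, -0.509, -0.0], [0.0, 0.0, -1.0]]
wrist_force: [-1.6, 1.3, 1.6]
finger_gap: 0.58
finger_force: 25.0
```

Emit:
carry_out(increments=[0, 0, 0, 6.4, 0, 0, 0, 6.4, 0, 0, 0, 6.4, 0, 0, 0, 6.4, 0, 0, 0, 6.4, 0, 0, 0, 6.4, 0, 0, 0, 6.4, 0, 0, 0, 6.4])

```text
time: 18.88
position: [572.0, 69.9, 83.7]
tool_rot: [[0.991, 0.137, 0.001], [0.137, -0.991, 0.0], [0.001, 0.0, -1.0]]
wrist_force: [0.1, 1.7, -0.4]
finger_gap: 0.583
finger_force: 25.0
```

Emit:
carry_out(increments=[0, 0, 0, 6.4, 0, 0, 0, 6.4, 0, 0, 0, 6.4, 0, 0, 0, 6.4, 0, 0, 0, 0, 0, 0, 0, 0])

```text
time: 19.38
position: [572.0, 69.5, 83.8]
tool_rot: [[0.955, -0.297, 0.001], [-0.297, -0.955, -0.0], [0.001, 0.0, -1.0]]
wrist_force: [0.8, -1.2, 0.2]
finger_gap: 0.587
finger_force: 25.0
```

Emit:
carry_out(increments=[0, 0, -0.001, 0, 0, 0, 0, 0, 0, 0, 0, 0, 0, 0, 0, 0])

```text
time: 19.72
position: [571.3, 69.9, 84.3]
tool_rot: [[0.954, -0.299, -0.001], [-0.299, -0.954, 0.0], [-0.001, 0.0, -1.0]]
wrist_force: [0.5, -0.4, -1.7]
finger_gap: 0.584
finger_force: 25.0
```

Emit:
carry_out(increments=[0, 0, -0.001, 0, 0, 0, 0, 0, 0, 0, 0, 0, 0, 0, 0, 0])

```text
time: 20.05
position: [571.3, 69.9, 85.4]
tool_rot: [[0.954, -0.299, -0.0], [-0.299, -0.954, 0.0], [-0.0, 0.0, -1.0]]
wrist_force: [-0.5, -0.5, -3.5]
finger_gap: 0.583
finger_force: 25.0
```

Run:
```python
from h import *
f=[]
for _ in range(5):viewer.capture("side");f.append(state()["wrist_force"])
print(np.round(f,1),state()["position"])
```

```text
[[-0.8 -0.1 -3.7]
 [-0.2  0.5 -3.1]
 [ 0.6 -0.3 -3.8]
 [-0.8  0.6 -3.5]
 [-0.2  0.4 -3.1]] [571.5093526   69.86016548  85.57589876]
```

Emit:
carry_out(increments=[0, 0, 0.0008, 0, 0, 0, 0, 0, 0, 0, 0, 0, 0, 0, 0, 0])

```text
time: 20.63
position: [571.5, 69.8, 84.8]
tool_rot: [[0.954, -0.3, -0.0], [-0.3, -0.954, -0.0], [-0.0, 0.0, -1.0]]
wrist_force: [-0.4, -0.4, -4.1]
finger_gap: 0.582
finger_force: 25.0
```

Run:
```python
from h import *
f=[]
for _ in range(10):viewer.capture("side");f.append(state()["wrist_force"])
print(np.round(np.mean(f,0),1),state()["position"])
```

```text
[ 0.   0.  -3.5] [571.5311347   69.84655682  84.82111616]
```

Full weight (3.5 N) shows with under 1 mm of rise, so the jar's cap is tight. I'm carrying the jar to the middle bay.

Emit:
carry_out(increments=[0, 0, -0.005, 0, 0, 0, -0.01, 0, 0, 0, -0.015, 0, 0, 0, -0.015, 0, 0, 0, -0.015, 0, 0, 0, -0.01, 0, 0, 0, -0.005, -5.7, 0, 0, 0, -5.7])

```text
time: 21.8
position: [572.8, 69.8, 162.4]
tool_rot: [[0.995, -0.101, 0.004], [-0.101, -0.995, -0.0], [0.004, -0.0, -1.0]]
wrist_force: [0.7, -0.3, -4.5]
finger_gap: 0.584
finger_force: 25.0
```

Emit:
carry_out(increments=[-0.0006, 0.008, 0, 0, -0.0006, 0.014, 0, 0, -0.0006, 0.02, 0, 0, -0.0006, 0.025, 0, 0, -0.0006, 0.025, 0, 0, -0.0006, 0.025, 0, 0, -0.0006, 0.025, 0, 0, -0.0006, 0.025, 0, 0])

```text
time: 22.47
position: [548.5, -97.3, 159.9]
tool_rot: [[0.994, -0.109, -0.0], [-0.109, -0.994, -0.0], [-0.0, 0.0, -1.0]]
wrist_force: [0.2, -0.2, -3.1]
finger_gap: 0.584
finger_force: 25.0
```

Emit:
carry_out(increments=[-0.0006, 0.025, 0, 0, -0.0006, 0.025, 0, 0, -0.0006, 0.025, 0, 0, -0.0006, 0.025, 0, 0, -0.0006, 0.025, 0, 0, -0.0006, 0.02, 0, 0, -0.0006, 0.014, 0, 0, -0.0006, 0.0075, 0, 0])

```text
time: 23.13
position: [526.3, -262.9, 159.9]
tool_rot: [[0.994, -0.109, -0.0], [-0.109, -0.994, -0.0], [-0.0, 0.0, -1.0]]
wrist_force: [0.6, 0.4, -4.1]
finger_gap: 0.586
finger_force: 25.0
```

Emit:
carry_out(increments=[0, 0, 0, 0, 0, 0, 0, 0, 0, 0, 0, 0, 0, 0, 0, 0])

```text
time: 23.47
position: [527.1, -259.5, 159.7]
tool_rot: [[0.995, -0.104, -0.0], [-0.104, -0.995, 0.001], [-0.0, -0.0, -1.0]]
wrist_force: [-0.9, -0.1, -3.4]
finger_gap: 0.586
finger_force: 25.0
```

Emit:
carry_out(increments=[0, 0, 0.01, 0, 0, 0, 0.015, 0, 0, 0, 0.015, 0, 0, 0, 0.014, 0, 0, 0, 0.009, 0, 0, 0, 0.006, 0, 0, 0, 0.0025, 0, 0, 0, 0, 0])

```text
time: 24.13
position: [527.2, -260.4, 88.5]
tool_rot: [[0.995, -0.105, 0.0], [-0.105, -0.995, 0.0], [0.0, -0.0, -1.0]]
wrist_force: [-0.0, -0.5, -3.9]
finger_gap: 0.585
finger_force: 25.0
```

Emit:
carry_out(increments=[0, 0, 0, 0, 0, 0, 0, 0, 0, 0, 0, 0])

```text
time: 24.38
position: [527.2, -261.1, 88.8]
tool_rot: [[0.994, -0.105, 0.001], [-0.105, -0.994, -0.001], [0.001, 0.001, -1.0]]
wrist_force: [-0.0, -0.2, -3.3]
finger_gap: 0.584
finger_force: 25.0
```

Emit:
carry_out(increments=[0, 0, 0, 0, 0, 0, 0, 0, 0, 0, 0, 0, 0, 0, 0, 0, 0, 0, 0, 0, 0, 0, 0, 0, 0, 0, 0, 0, 0, 0, 0, 0], gripper=0)

```text
time: 25.05
position: [526.9, -260.8, 88.3]
tool_rot: [[0.994, -0.105, 0.0], [-0.105, -0.994, -0.0], [0.0, 0.0, -1.0]]
wrist_force: [-0.1, -0.5, -0.4]
finger_gap: 0.997
finger_force: 0.0
```

Emit:
carry_out(increments=[0, 0, -0.01, 0, 0, 0, -0.02, 0, 0, 0, -0.02, 0, 0, 0, -0.02, 0, 0, 0, -0.01, 0])

```text
time: 25.47
position: [528.1, -261.6, 171.7]
tool_rot: [[0.994, -0.105, 0.003], [-0.105, -0.994, -0.003], [0.004, 0.002, -1.0]]
wrist_force: [1.4, -0.5, 1.4]
finger_gap: 1.0
finger_force: 0.0
```

Emit:
carry_out(increments=[-0.0013, -0.0291, 0, 0, -0.0013, -0.0291, 0, 0, -0.0013, -0.0291, 0, 0, -0.0013, -0.0291, 0, 0, -0.0013, -0.0291, 0, 0, -0.0013, -0.0291, 0, 0, -0.0013, -0.0291, 0, 0, -0.0013, -0.0291, 0, 0])

```text
time: 26.13
position: [540.9, -26.8, 168.5]
tool_rot: [[0.994, -0.105, 0.0], [-0.105, -0.994, 0.0], [0.0, -0.0, -1.0]]
wrist_force: [0.4, 0.5, -0.8]
finger_gap: 0.997
finger_force: 0.0
```

Emit:
carry_out(increments=[-0.0013, -0.0291, 0, 0, -0.0013, -0.0291, 0, 0, -0.0013, -0.0291, 0, 0, -0.0013, -0.0291, 0, 0, -0.0013, -0.0291, 0, 0, -0.0013, -0.0291, 0, 0, -0.0013, -0.0291, 0, 0, -0.0013, -0.0291, 0, 0])

```text
time: 26.8
position: [555.0, 205.9, 168.5]
tool_rot: [[0.994, -0.105, 0.0], [-0.105, -0.994, -0.0], [0.0, 0.0, -1.0]]
wrist_force: [1.0, 0.3, 0.1]
finger_gap: 1.0
finger_force: 0.0
```

Emit:
carry_out(increments=[0, 0, 0, -6, 0, 0, 0, -6, 0, 0, 0, -6, 0, 0, 0, 0, 0, 0, 0, 0, 0, 0, 0, 0])

```text
time: 27.3
position: [555.2, 204.3, 168.4]
tool_rot: [[0.979, 0.204, 0.0], [0.204, -0.979, 0.0], [0.0, -0.0, -1.0]]
wrist_force: [0.1, -0.1, 0.3]
finger_gap: 0.997
finger_force: 0.0
```

Run:
```python
from h import *
for n in("top","side"):
    p,d=viewer.capture(n);w=world(n,d)
    print(n,"bottle",cap(n,w,d,(610,-269),126,17),"jar",cap(n,w,d,(527,-260),91,26),"tub",cap(n,w,d,(555,205),70,30))
    cv2.imwrite(f"pics/{n}4.png",p[:,:,::-1])
print(state()["position"],state()["q"])
```

```text
top bottle [ 610.7 -271.5   18.2  126.7  609.8 -270.2  300. ] jar [ 527.2 -262.1   27.1   92.   526.6 -261.   649. ] tub [555.6 192.   27.9  70.  549.6 185.4 155. ]
side bottle None jar None tub [557.6 207.1  31.5  69.7 557.6 212.2 825. ]
[555.21817212 204.2132092  168.38211922] [1.51979258e-01 3.09113681e-01 1.64041736e+00 7.84452351e-06
 1.19205270e+00 1.51613572e+00]
```

View pics/side4.png

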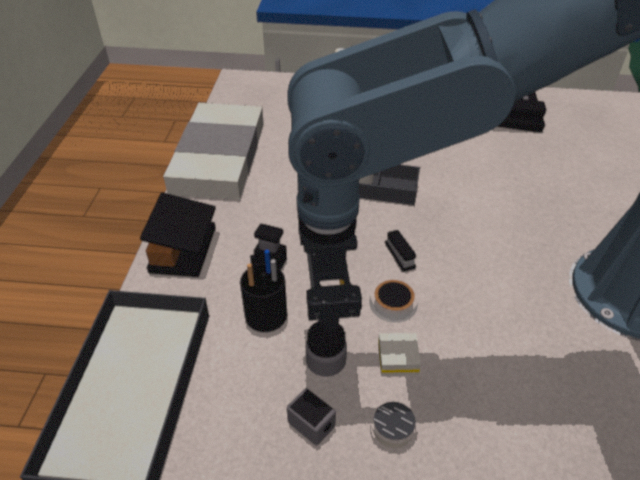

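The bottle and jar stand in their bays, with tops at 126.7 and 92 mm. The tub at (326,345) is right below the gripper, so I'm descending on it.

Emit:
carry_out(increments=[0, 0, 0.02, 0, 0, 0, 0.02, 0, 0, 0, 0.02, 0, 0, 0, 0.02, 0, 0, 0, 0.014, 0, 0, 0, 0.007, 0, 0, 0, 0, 0, 0, 0, 0, 0])

```text
time: 28.07
position: [555.4, 204.4, 67.5]
tool_rot: [[0.978, 0.207, -0.0], [0.207, -0.978, 0.0], [-0.0, -0.0, -1.0]]
wrist_force: [0.0, 0.2, -0.1]
finger_gap: 1.005
finger_force: 0.0
```

Emit:
carry_out(increments=[0, 0, 0, 0, 0, 0, 0, 0, 0, 0, 0, 0, 0, 0, 0, 0, 0, 0, 0, 0, 0, 0, 0, 0, 0, 0, 0, 0, 0, 0, 0, 0], gripper=1, grip_force=25)

```text
time: 28.73
position: [555.6, 204.6, 68.0]
tool_rot: [[0.978, 0.207, 0.001], [0.207, -0.978, 0.0], [0.001, -0.0, -1.0]]
wrist_force: [-1.2, 1.3, 4.9]
finger_gap: 0.679
finger_force: 25.0
```

Emit:
carry_out(increments=[0, 0, 0, 0, 0, 0, 0, 0, 0, 0, 0, 0, 0, 0, 0, 0])

```text
time: 29.07
position: [555.6, 204.6, 68.0]
tool_rot: [[0.978, 0.207, 0.001], [0.207, -0.978, 0.0], [0.001, -0.0, -1.0]]
wrist_force: [-0.8, 2.2, 5.6]
finger_gap: 0.674
finger_force: 25.0
```

Emit:
carry_out(increments=[0, 0, -0.001, 0, 0, 0, 0, 0, 0, 0, 0, 0, 0, 0, 0, 0])

```text
time: 29.4
position: [555.3, 204.4, 68.1]
tool_rot: [[0.978, 0.207, 0.0], [0.207, -0.978, 0.0], [0.0, -0.0, -1.0]]
wrist_force: [1.7, 1.0, 0.2]
finger_gap: 0.676
finger_force: 25.0
```

Run:
```python
from h import *
f=[]
for _ in range(6):viewer.capture("side");f.append(state()["wrist_force"])
print(np.round(np.mean(f,0),1),state()["position"])
```

```text
[1.5 1.1 0.1] [555.25423525 204.36608918  68.27353863]
```

Emit:
carry_out(increments=[0, 0, -0.001, 0, 0, 0, 0, 0, 0, 0, 0, 0, 0, 0, 0, 0])

```text
time: 30.03
position: [554.4, 204.2, 68.8]
tool_rot: [[0.978, 0.207, -0.002], [0.207, -0.978, -0.0], [-0.002, 0.0, -1.0]]
wrist_force: [-0.7, -0.2, -2.1]
finger_gap: 0.672
finger_force: 25.0
```

Run:
```python
from h import *
f=[]
for _ in range(6):viewer.capture("side");f.append(state()["wrist_force"])
print(np.round(np.mean(f,0),1),state()["position"])
```

```text
[-0.2  0.1 -3.7] [554.99858884 204.3838885   69.10359698]
```

Emit:
carry_out(increments=[0, 0, 0.0004, 0, 0, 0, 0, 0, 0, 0, 0, 0, 0, 0, 0, 0])

```text
time: 30.67
position: [555.2, 204.4, 68.9]
tool_rot: [[0.978, 0.207, -0.0], [0.207, -0.978, 0.0], [-0.0, -0.0, -1.0]]
wrist_force: [0.1, -0.7, -3.5]
finger_gap: 0.676
finger_force: 25.0
```

Run:
```python
from h import *
f=[]
for _ in range(8):viewer.capture("side");f.append(state()["wrist_force"])
print(np.round(np.mean(f,0),1),state()["position"])
```

```text
[-0.2 -0.2 -3.5] [555.1627231  204.40541495  68.92000661]
```

Emit:
carry_out(increments=[0, 0, -0.0014, 0, 0, 0, 0, 0, 0, 0, 0, 0, 0, 0, 0, 0])

```text
time: 31.4
position: [555.2, 204.4, 70.4]
tool_rot: [[0.978, 0.207, 0.0], [0.207, -0.978, 0.0], [0.0, -0.0, -1.0]]
wrist_force: [-0.4, 0.1, -4.2]
finger_gap: 0.675
finger_force: 25.0
```

Run:
```python
from h import *
f=[]
for _ in range(8):viewer.capture("side");f.append(state()["wrist_force"])
print(np.round(np.mean(f,0),1),state()["position"])
```

```text
[-0.2 -0.  -3.7] [555.14364814 204.41438905  70.28577219]
```

The weight is taken up within about 0.8 mm, so the cap is almost certainly tight. That is close to the 1 mm limit, so I'll set the tub down and give it a harmless clockwise turn, then tug again.

Emit:
carry_out(increments=[0, 0, 0.001, 0, 0, 0, 0.0012, 0, 0, 0, 0, 0, 0, 0, 0, 0])

```text
time: 32.13
position: [555.4, 204.4, 68.4]
tool_rot: [[0.978, 0.207, 0.0], [0.207, -0.978, 0.0], [0.0, 0.0, -1.0]]
wrist_force: [-1.1, -0.0, -0.7]
finger_gap: 0.675
finger_force: 25.0
```

Emit:
carry_out(increments=[0, 0, 0, 6.4, 0, 0, 0, 6.4, 0, 0, 0, 6.4, 0, 0, 0, 6.4, 0, 0, 0, 6.4, 0, 0, 0, 6.4, 0, 0, 0, 6.4, 0, 0, 0, 6.4])

```text
time: 32.8
position: [555.6, 204.5, 68.5]
tool_rot: [[0.771, -0.637, 0.001], [-0.637, -0.771, 0.0], [0.001, -0.001, -1.0]]
wrist_force: [0.1, -0.4, -0.4]
finger_gap: 0.68
finger_force: 25.0
```

Emit:
carry_out(increments=[0, 0, 0, 6.4, 0, 0, 0, 6.4, 0, 0, 0, 6.4, 0, 0, 0, 6.4, 0, 0, 0, 0, 0, 0, 0, 0])

```text
time: 33.3
position: [555.6, 204.5, 68.4]
tool_rot: [[0.428, -0.904, 0.001], [-0.904, -0.428, 0.0], [0.0, -0.001, -1.0]]
wrist_force: [0.0, 0.7, -0.7]
finger_gap: 0.672
finger_force: 25.0
```

Emit:
carry_out(increments=[0, 0, -0.0008, 0, 0, 0, 0, 0, 0, 0, 0, 0, 0, 0, 0, 0])

```text
time: 33.63
position: [555.0, 204.4, 68.8]
tool_rot: [[0.426, -0.905, -0.0], [-0.905, -0.426, -0.0], [-0.0, 0.0, -1.0]]
wrist_force: [-0.6, -0.1, -2.0]
finger_gap: 0.675
finger_force: 25.0
```

Run:
```python
from h import *
f=[]
for _ in range(8):viewer.capture("side");f.append(state()["wrist_force"])
print(np.round(np.mean(f,0),1),state()["position"],state()["q"][5])
```

```text
[-0.2  0.2 -3.3] [555.05875376 204.38264064  68.79225709] 2.8545646347003304
```

Same result, so the tub's cap is tight. I'm carrying the tub to the near bay.

Emit:
carry_out(increments=[0, 0, -0.005, 0, 0, 0, -0.01, 0, 0, 0, -0.015, 0, 0, 0, -0.02, 0, 0, 0, -0.02, 0, 0, 0, -0.015, 0, 0, 0, -0.01, 0, 0, 0, -0.005, 0])

```text
time: 34.7
position: [556.2, 204.6, 171.5]
tool_rot: [[0.425, -0.905, 0.003], [-0.905, -0.425, 0.001], [0.001, -0.003, -1.0]]
wrist_force: [-0.2, -0.4, -4.0]
finger_gap: 0.675
finger_force: 25.0
```

Emit:
carry_out(increments=[0, 0, 0, -6.5, 0, 0, 0, -6.5, 0, 0, 0, -6.5, 0, 0, 0, -6.5, 0, 0, 0, -6.5, 0, 0, 0, -6.5, 0, 0, 0, -6.5, 0, 0, 0, -6.5])

```text
time: 35.37
position: [554.6, 204.3, 168.3]
tool_rot: [[0.976, -0.217, -0.001], [-0.217, -0.976, -0.0], [-0.001, 0.001, -1.0]]
wrist_force: [-0.1, 0.8, -3.5]
finger_gap: 0.672
finger_force: 25.0
```

Emit:
carry_out(increments=[0, 0, 0, -6.5, 0, 0, 0, 0, -0.0029, 0.008, 0, 0, -0.0029, 0.014, 0, 0, -0.0029, 0.02, 0, 0, -0.0029, 0.0255, 0, 0, -0.0029, 0.0255, 0, 0, -0.0029, 0.0255, 0, 0])

```text
time: 36.03
position: [523.6, 86.6, 168.7]
tool_rot: [[0.994, -0.113, -0.001], [-0.113, -0.994, -0.0], [-0.001, 0.001, -1.0]]
wrist_force: [-0.1, -0.1, -3.7]
finger_gap: 0.673
finger_force: 25.0
```

Emit:
carry_out(increments=[-0.0029, 0.0255, 0, 0, -0.0029, 0.0255, 0, 0, -0.0029, 0.0255, 0, 0, -0.0029, 0.0255, 0, 0, -0.0029, 0.0255, 0, 0, -0.0029, 0.0255, 0, 0, -0.0029, 0.0255, 0, 0, -0.0029, 0.0255, 0, 0])

```text
time: 36.7
position: [477.8, -113.5, 168.9]
tool_rot: [[0.994, -0.113, -0.0], [-0.113, -0.994, -0.0], [-0.0, 0.0, -1.0]]
wrist_force: [-0.8, 0.2, -3.6]
finger_gap: 0.676
finger_force: 25.0
```

Emit:
carry_out(increments=[-0.0029, 0.0255, 0, 0, -0.0029, 0.0255, 0, 0, -0.0029, 0.0255, 0, 0, -0.0029, 0.0255, 0, 0, -0.0029, 0.02, 0, 0, -0.0029, 0.0135, 0, 0, -0.0037, 0.0075, 0, 0])

```text
time: 37.28
position: [441.1, -253.7, 169.0]
tool_rot: [[0.993, -0.115, -0.0], [-0.115, -0.993, -0.001], [-0.0, 0.001, -1.0]]
wrist_force: [0.1, 0.3, -3.2]
finger_gap: 0.675
finger_force: 25.0
```

Emit:
carry_out(increments=[0, 0, 0, 0, 0, 0, 0, 0, 0, 0, 0, 0, 0, 0, 0, 0])

```text
time: 37.62
position: [442.6, -250.5, 168.9]
tool_rot: [[0.994, -0.11, -0.0], [-0.11, -0.994, 0.0], [-0.0, -0.0, -1.0]]
wrist_force: [0.3, -0.6, -2.8]
finger_gap: 0.674
finger_force: 25.0
```

Emit:
carry_out(increments=[0.0006, 0.0006, 0.01, 0, 0, 0, 0.02, 0, 0, 0, 0.02, 0, 0, 0, 0.02, 0, 0, 0, 0.012, 0, 0, 0, 0.008, 0, 0, 0, 0.004, 0, 0, 0, 0.002, 0])

```text
time: 38.28
position: [443.0, -251.5, 72.3]
tool_rot: [[0.994, -0.11, -0.001], [-0.11, -0.994, 0.001], [-0.001, -0.001, -1.0]]
wrist_force: [-1.9, 1.6, 0.0]
finger_gap: 0.671
finger_force: 25.0
```

Emit:
carry_out(increments=[0, 0, 0, 0, 0, 0, 0, 0, 0, 0, 0, 0])

```text
time: 38.53
position: [443.7, -252.6, 73.8]
tool_rot: [[0.994, -0.11, 0.001], [-0.11, -0.994, -0.001], [0.002, 0.001, -1.0]]
wrist_force: [0.4, 0.4, -3.1]
finger_gap: 0.679
finger_force: 25.0
```

Still hanging about 1 mm up. I'll ease it down, release and clear.

Emit:
carry_out(increments=[0, 0, 0.0005, 0, 0, 0, 0, 0, 0, 0, 0, 0, 0, 0, 0, 0])

```text
time: 38.87
position: [443.2, -252.3, 72.7]
tool_rot: [[0.994, -0.11, 0.001], [-0.11, -0.994, -0.0], [0.001, 0.0, -1.0]]
wrist_force: [-0.0, -0.2, -2.2]
finger_gap: 0.675
finger_force: 25.0
```

Emit:
carry_out(increments=[0, 0, 0, 0, 0, 0, 0, 0, 0, 0, 0, 0, 0, 0, 0, 0, 0, 0, 0, 0, 0, 0, 0, 0, 0, 0, 0, 0, 0, 0, 0, 0], gripper=0)

```text
time: 39.53
position: [443.1, -252.1, 72.4]
tool_rot: [[0.994, -0.11, 0.0], [-0.11, -0.994, -0.0], [0.0, 0.0, -1.0]]
wrist_force: [0.3, -0.0, 0.1]
finger_gap: 1.001
finger_force: 0.0
```

Emit:
carry_out(increments=[0, 0, -0.01, 0, 0, 0, -0.02, 0, 0, 0, -0.03, 0, 0, 0, -0.03, 0, 0, 0, -0.03, 0, 0, 0, -0.02, 0, 0, 0, 0, 0, 0, 0, 0, 0])

```text
time: 40.2
position: [443.7, -252.6, 214.1]
tool_rot: [[0.994, -0.11, 0.003], [-0.11, -0.994, -0.002], [0.003, 0.002, -1.0]]
wrist_force: [0.2, -0.1, 0.0]
finger_gap: 1.002
finger_force: 0.0
```

Emit:
carry_out(increments=[-0.015, 0.03, 0, 0, -0.015, 0.03, 0, 0, -0.015, 0.03, 0, 0, -0.015, 0.03, 0, 0, -0.015, 0.03, 0, 0, -0.015, 0.03, 0, 0, 0, 0, 0, 0, 0, 0, 0, 0])

```text
time: 40.87
position: [332.3, -421.3, 210.6]
tool_rot: [[0.994, -0.114, -0.001], [-0.114, -0.994, 0.003], [-0.002, -0.003, -1.0]]
wrist_force: [-0.5, 0.9, 0.2]
finger_gap: 1.002
finger_force: 0.0
```

Run:
```python
from h import *
for n in("top","side"):
    p,d=viewer.capture(n);w=world(n,d)
    print(n,"bottle",cap(n,w,d,(610,-269),126,17),"jar",cap(n,w,d,(527,-260),91,26),"tub",cap(n,w,d,(443,-252),74,30))
    cv2.imwrite(f"pics/{n}5.png",p[:,:,::-1])
```

```text
top bottle [ 610.7 -270.4   18.1  126.5  609.9 -270.1  302. ] jar [ 527.  -261.8   27.4   91.8  526.6 -261.1  646. ] tub [ 441.7 -253.5   31.    74.8  441.9 -253.   836. ]
side bottle [ 615.  -268.9   20.7  125.7  613.3 -264.8  157. ] jar [ 532.1 -258.6   29.7   90.8  529.9 -256.1  330. ] tub [ 446.6 -250.9   33.3   73.9  445.3 -248.   436. ]
```

View pics/top5.png

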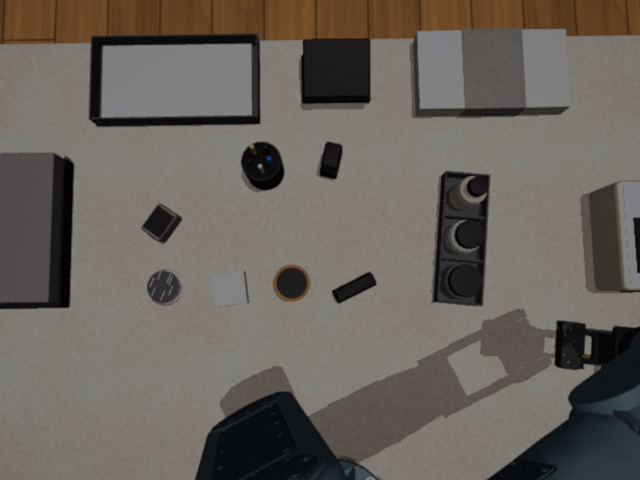

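View pics/side5.png

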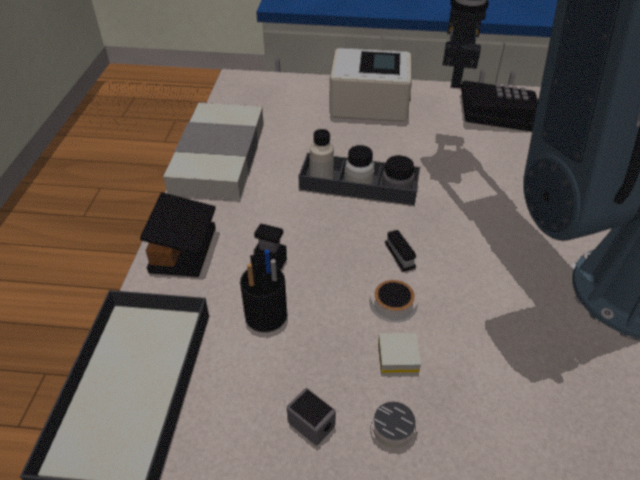

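Both views show the three containers upright in their bays. In the top view they are at (470,192), (465,237) and (461,281). The other things are where they were, and the arm is clear.

```bash
python3 -c "
from cell import ticket
print(ticket.job_done())"
```

```text
the job is handed in; nothing more can be done
None
```

I handed the job in at about 41 s, with the bottle, jar and tub upright in the tray; the bottle and jar caps were loose and I screwed them tight, while the tub's felt tight but got a turn in case, and nothing else looks moved.

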